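# Open the catering carry case by its drop latch and pack the coffee jar

### The job

Work the brass thumb lever on the front of the carry case so that its latch bar lifts out of the catch, and swing the door wide open, at least square to the case. Then stand the amber coffee jar with the black lid upright on the floor inside the case, set down gently and far enough in for the door to shut in front of it. Leave the door standing open for the rest of the order, and leave the white-lidded jar, the milk pitcher and the green tin where they are.

Things in the scene. Friction and masses are not known exactly. Their poses are not given: they have to be found in the camera images.
- case: Catering carry case fixed on the table, its doorway turned to the robot's right: aluminium frame, clear sides, back and roof, grey bottom board; 240 deep (x), 320 wide (y), 296 high, black carry handle on the roof up to 330. Origin under its centre, z up, x from doorway to back, y away from the hinge side.
- doorway (a point): Middle of the doorway's lower edge, on top of the bottom board, at x -120, y 0, z 20 of the case, same axes. Clear opening y -126 to +126, z 0 to 260 from here. Inside, free floor runs from x 16 (back of the shut door) to 232 and y -150 to +150, under a roof 265 above it.
- door_hinge (a point): On the door's upright hinge axis at half its height: x -120, y -126, z 150 of the case. Axes turn with the door and equal the case's when shut. The door reaches 250 from here to +y, z -126 to +126; outer face at x 0, inner face at x +16. A black upright pull handle stands 35 off the outer face at y +155, z -96 to -28.
- door (a joint): Door angle (rad), 0 shut, growing as the free edge swings out to -x of the case (anticlockwise from above); stop at 1.9. The stiff hinge (about 0.1 N m) keeps it where it is left.
- latch (a joint): Angle of the brass latch bar (rad), 0 level and fallen into the catch, growing as its nose rises, stop at 0.38. It falls back by its own weight when let go. Above about 0.19 the nose is clear of the catch on the case's front stile; below that the door cannot open.
- thumb (a point): Middle of the latch's brass thumb plate, which stands out from the door, 182 above the table: 24 wide (y), 9 thick, from 13 to 57 off the outer face, this point 36 off it. Axes equal the case's when shut. The bar pivots about its x, 50 to +y of here: pushing the plate down (under 2 N, 18 mm to the stop) lifts the nose.
- nose (a point): Near the end of the latch bar's nose, 74 from the pivot on the far side from the thumb plate; the bar is 14 high and lies 6.5 to 13.5 off the door's face. The brass catch's tooth, 6 thick, stands in front of it (on its -x side) and reaches 3 above the bar's middle.
- jar: The jar to pack: closed amber glass jar with paper band and black lid, 62 diameter up to 90, then narrowing to the 55 diameter lid, 120 high, about 0.4 kg. Origin at the centre of its underside, z up.
- white_jar: Jar of the same size in clear glass with a white lid; stays where it is. Origin at the centre of its underside.
- pitcher: Steel milk pitcher, 84 diameter, 100 high, with a handle on its +y side reaching 80 from its axis; stays where it is. Origin at the centre of its underside.
- tin: Green tin, 62 diameter, 95 high, standing at the back of the case on the hinge side; stays where it is. Origin at the centre of its underside.
Not all that is in view belongs to the job. There is more than one size of the jar; the one meant has the size given above.

How it is judged:
On the way, in this order (a step that is already met when the one before it is completed fails the run):
1. the latch bar is lifted clear of its catch (over 0.22 rad) (value of joint latch above 0.22 rad), for 0.05 s.
2. the door is swung wide open (over 1.35 rad) (value of joint door above 1.35 rad), for 0.2 s.
At the end, for the whole second after the job is handed in: The door stands open by more than 1.35 rad and at rest; the amber jar stands upright (within 0.1 rad) and at rest on the bottom board inside the case (underside within 5 mm of the board), its axis more than 45 mm inside the doorway plane, so that the shut door would clear it (value of joint door above 1.35 rad and velocity of joint door between -0.05 and 0.05 rad/s and x of jar in the frame of case between -0.075 and 0.12 m and y of jar in the frame of case between -0.15 and 0.15 m and z of jar in the frame of case between 0.015 and 0.025 m and angle between jar's own z axis and vertical below 0.1 rad and linear speed of jar below 0.02 m/s); the robot touches nothing.
It fails at once if the white-lidded jar is moved by more than 25 mm (distance of white_jar from where it was at the start of the episode above 0.025 m).
It fails at once if the milk pitcher is moved by more than 25 mm (distance of pitcher from where it was at the start of the episode above 0.025 m).
It fails at once if the green tin is moved by more than 25 mm (distance of tin from where it was at the start of the episode above 0.025 m).
It fails at once if the jar is tipped over (more than 1 rad) (angle between jar's own z axis and vertical above 1 rad).
It fails at once if the jar is dropped or banged onto the case (over 60 N) (contact force between jar and case above 60 N).
It also fails if it takes over 72 s, if anything falls off the work surface, if the arm or the gripper's body presses on something with over 40 N, if the wrist force passes 120 N, or if a joint passes its speed limit or range.

### The arm

A 7-joint arm with a two-finger parallel gripper is mounted at the origin on the work surface. World frame = base frame: x ahead of the robot, y to its left, z up, the work surface at z = 0. Lengths are in m, angles in rad, forces in N, time in s.
With the tool pointing down it reaches from about 0.4 to 0.85 m from the base axis. Payload 4.4 kg.
Tool frame: the origin (TCP) lies midway between the tips of the shut fingers; the grasp point (between the pads) lies arm.grasp_offset behind it (arm.grasp_offset is the distance from the TCP to the grasp point, in m); z points along the fingers, y is the direction in which the jaws open and shut (so a half turn about z gives the same grasp; the last joint's range is limited). The gripper opens to 94 mm and grips with 3 to 60 N. Pads are 16 mm wide; open, the fingers measure 119 mm over their backs; the gripper's body (75 mm by 177 mm) begins 78 mm behind the grasp point.
Start: joints at [-1.319, 0.628, 0.038, 1.517, -0.027, 0.996, -0.02], TCP at [0.203, 0.617, 0.205] pointing down, gripper open.
Joint ranges: [-3.06, 3.06], [-0.37, 2.12], [-1.25, 1.32], [0.18, 2.47], [-1.1, 4.24], [0.23, 1.98], [-2.94, 2.94]. Speed limits (rad/s): [2.57, 2.57, 3.14, 3.14, 3.14, 3.14, 3.14].

### API

Orientations are given as a unit quaternion [w, x, y, z].
In Python, from plant import arm gives the robot as it stands.
- The arm moves only by the tool servo_tool, never from a script. Its argument "motion" is a list of rows, each an object of numbers: "wx", "wy", "wz": the turn, a rotation vector about the world's x, y, z in rad; "dx", "dy", "dz": the shift along the world's x, y, z in mm; "claw": the opening, from 0 (shut) to 1 (fully open). In form: [{"wx": .., "wy": .., "wz": .., "dx": .., "dy": .., "dz": .., "claw": ..}, ...]. A call has 1 to 12 rows; each row shifts and turns the commanded pose from where the row before left it; what a row does not reach is not made up. A row lasts 1/8 s, in which the tool goes at most 62.5 mm and 10.7 degrees, less where a joint would pass 70% of its speed; a pose out of reach is approached as far as the arm can. A call with a gripper value outside its range is refused whole. The fingers move at their own pace and stop on an object; "squeeze" is the grip in N (left out, the last holds). Time passes only in rows, so rows that do not move let the fingers close. It gives the time, the measured TCP pose, the force and the opening at its end, in the units of the state.
- arm.read_state(): the state, without advancing time (a new reading comes with each control period).
- arm.camera(name): name is "scene" or "top"; returns a dict with "color" (384x512x3 uint8, red, green, blue), "z_map" (384x512 float32, m along the optical axis (not along the pixel's ray), 0 where there is no reading), "camera_matrix" (3x3 intrinsics, pixels), "xyz" and "attitude" of the camera in the world. Camera axes: x right, y down, z forward; pixel columns grow to the right and rows downward; lengths in m; the calibration is good to about 2 mm. A picture is of the moment at which its call begins.
- arm.hand_in(): hands the job in, once; it reports no verdict.
Trained networks look in a picture, given as the dict that the camera call returned (one of the last four; its "shot" number tells which), for a name from the list of things; names that differ only in an ending like _2 or _b are one class to them, and where a whole thing is asked for, a point or a joint stands for the part that bears it (a point fixed in the world has none). Each returns a list of dicts, best first, with "p" (0 to 1); they miss things now and then, are a little off and sometimes report something else, mostly with a low value. They report only what shows in the picture. A call takes as long as a camera call. They do not tell look-alikes from the thing itself.
- arm.boxes_of(target, picture): "box" ([left, top, right, bottom] as shares, 0 to 1, of the picture: columns of its width, rows of its height, round what is visible of it).
The state is a dict: "clock": time; "q": joint angles; "joint_velocities": joint speeds; "joint_torque": joint torques, N m; "tcp_pos": TCP position; "eef_rot": TCP orientation; "force": force on the tool from outside, world axes, zero at the start; "torque": the same for the moment, N m; "finger_gap": finger opening in m.
Only numpy, scipy, OpenCV 4.12 (cv2) and the standard library are available. Lean on these libraries where they do the work, as an engineer would, in place of code of your own. Each camera call takes 0.05 s, during which the arm holds its last target.

## Working session

There is one attempt and no reset: what is moved stays moved. The work goes in short steps, Python scripts to look and compute and a tool call to move; the robot and the scene stay as the last step left them, time stands still between calls to the robot, and variables do not carry over. Pictures are saved under pics/ and viewed, and the job is handed in when it is done.

Besides the shell and the picture viewer there is one more tool, called in YAML: its name, and indented under it one key for each argument. servo_tool: Moves the arm, as the interface text tells. Its arguments: {"type":"object","properties":{"motion":{"type":"array"},"squeeze":{"type":"number"}},"required":["motion"]}

```bash
ls; mkdir -p pics; python3 - <<'E'
from plant import arm
import cv2
s=arm.read_state(); print(s, arm.grasp_offset)
for n in ("scene","top"):
    p=arm.camera(n); cv2.imwrite(f"pics/{n}0.png",cv2.resize(p["color"][:,:,::-1],(800,600)))
    print(n,p["camera_matrix"],p["xyz"],p["attitude"])
    for t in ("case","door_hinge","thumb","nose","jar","white_jar","pitcher","tin"):
        print(t,[(round(d["p"],2),[round(v,3) for v in d["box"]]) for d in arm.boxes_of(t,p)][:4])
E
```

```text
pics
{'clock': 0.0, 'q': array([-1.31883053,  0.62933102,  0.03845211,  1.51833059, -0.02701185,
        0.99627721, -0.02004066]), 'joint_velocities': array([ 1.58823136e-03,  7.72343991e-04, -2.60683672e-03,  6.88286161e-04,
       -6.92558106e-05, -2.47217011e-03, -1.61026449e-03]), 'joint_torque': array([-4.03727709e-04, -5.49723208e+01,  1.14320118e+00, -1.86631161e+01,
       -5.22895635e-02,  2.36881332e-02,  1.82322124e-04]), 'tcp_pos': array([0.20286259, 0.61685629, 0.20457605]), 'eef_rot': array([-1.35468534e-04,  1.58242101e-01,  9.87399920e-01, -9.03886431e-04]), 'force': array([ 0.23582382,  0.21981042, -0.15497982]), 'torque': array([-0.02174933, -0.00791758,  0.00983066]), 'finger_gap': 0.09407603694781909} 0.0188
scene [[371.33225786   0.         258.45674044]
 [  0.         371.33225786 191.26338552]
 [  0.           0.           1.        ]] [0.8066898  0.27689549 1.33980787] [-0.05251175  0.29906398  0.94052028 -0.15239703]
case [(0.81, [0.485, 0.526, 0.761, 0.9])]
door_hinge [(0.68, [0.543, 0.542, 0.611, 0.623])]
thumb [(0.74, [0.543, 0.56, 0.606, 0.625])]
nose [(
[... 363 characters left out ...]
in [(0.59, [0.548, 0.554, 0.61, 0.622])]
top [[429.5277587    0.         247.36355909]
 [  0.         429.5277587  194.42878993]
 [  0.           0.           1.        ]] [ 0.40193957 -0.05388861  1.44131909] [-0.03279802  0.715137   -0.69711702  0.03913089]
case [(0.79, [0.139, 0.271, 0.378, 0.603])]
door_hinge [(0.57, [0.321, 0.313, 0.386, 0.576])]
thumb [(0.79, [0.343, 0.449, 0.378, 0.572]), (0.21, [0.137, 0.271, 0.382, 0.596])]
nose [(0.76, [0.344, 0.452, 0.378, 0.578])]
jar [(0.86, [0.701, 0.425, 0.779, 0.506]), (0.69, [0.652, 0.63, 0.726, 0.701])]
white_jar [(0.84, [0.539, 0.572, 0.584, 0.609])]
pitcher [(0.72, [0.584, 0.365, 0.66, 0.448]), (0.15, [0.134, 0.269, 0.382, 0.595])]
tin []
```

View pics/scene0.png

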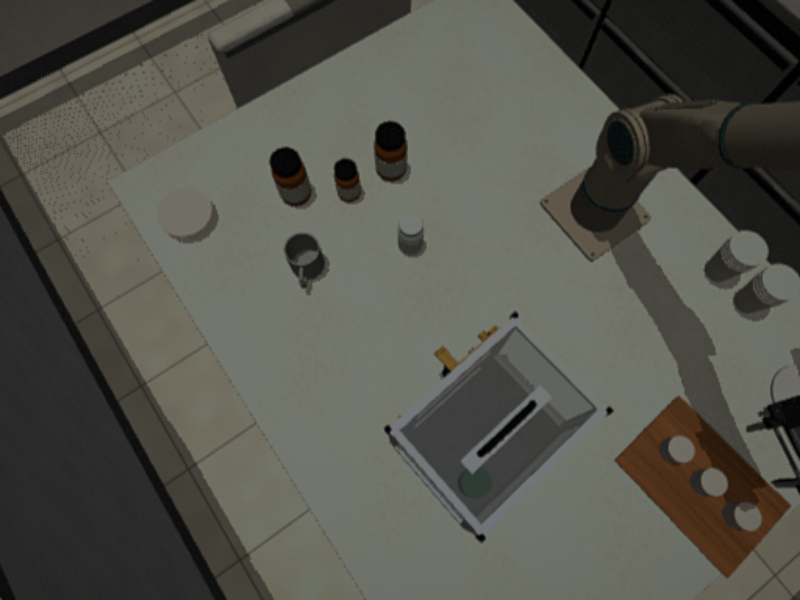

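View pics/top0.png

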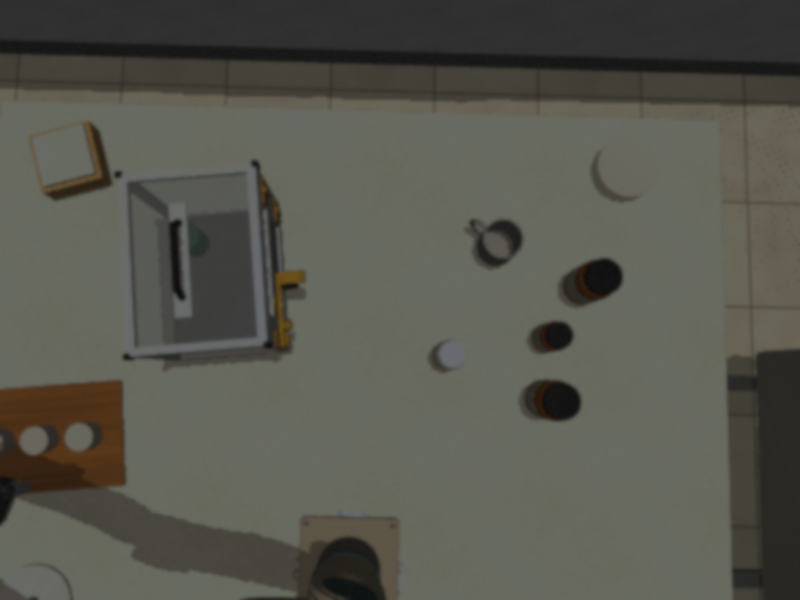

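```bash
cat > h.py <<'E'
from plant import arm
import numpy as np, cv2
from scipy.spatial.transform import Rotation as R
def cloud(p):
    K=p["camera_matrix"]; z=p["z_map"]; v,u=np.mgrid[0:z.shape[0],0:z.shape[1]]
    c=np.stack([(u-K[0,2])/K[0,0]*z,(v-K[1,2])/K[1,1]*z,z],-1)
    q=np.asarray(p["attitude"]); W=c@R.from_quat(q[[1,2,3,0]]).as_matrix().T+p["xyz"]
    W[z<=0]=np.nan; return W
E
python3 - <<'E'
from h import *
np.set_printoptions(precision=4,suppress=True)
for n in ("top","scene"):
    p=arm.camera(n); W=cloud(p); np.save(n+".npy",W); 
    print(n,"table z",np.nanmedian(W[...,2]))
    X=W.reshape(-1,3); X=X[~np.isnan(X).any(1)]
    # jars etc: right region y<0 , x in .1...0.9
    m=(X[:,1]<0.05)&(X[:,0]>.15)&(X[:,0]<1.0)&(X[:,2]>.02)&(X[:,2]<.25)&(X[:,1]>-0.9)
    P=X[m]; g=np.zeros((400,400),np.uint8)
    ij=np.round((P[:,:2]-[0,-1])/0.004).astype(int); g[ij[:,0],ij[:,1]]=1
    g=cv2.dilate(g,np.ones((3,3)))
    k,l=cv2.connectedComponents(g); L=l[ij[:,0],ij[:,1]]
    for i in range(1,k):
        q=P[L==i]
        if len(q)<30: continue
        h=q[:,2].max(); t=q[q[:,2]>h-.008]; (c,r)=cv2.minEnclosingCircle(t[:,:2].astype(np.float32))
        print(len(q),"top z",np.percentile(q[:,2],98),h,"circ",c,r, "med",np.median(t,0))
    # case roof
    m=(X[:,2]>.27)&(X[:,2]<.32)&(X[:,1]>0)&(X[:,0]>.3)
    P=X[m]; print("roof",len(P),P.min(0),P.max(0),cv2.minAreaRect(P[:,:2].astype(np.float32)*1000), np.median(P[:,2]))
    m=(X[:,2]>.165)&(X[:,2]<.20)&(X[:,1]>0)&(X[:,1]<.25)&(X[:,0]>.3)
    P=X[m]; print("latch z",len(P)); print(P[np.argsort(P[:,1])][:25])
E
```

```text
top table z -9.167654486397225e-05
775 top z 0.16359981492003572 0.16670530932514716 circ (0.3560429513454437, -0.40081655979156494) 0.03594059869647026 med [ 0.3555 -0.4012  0.1605]
334 top z 0.1253646938544117 0.12721964191743207 circ (0.44161924719810486, -0.19508209824562073) 0.026756783947348595 med [ 0.4422 -0.1939  0.1217]
416 top z 0.12435712204456965 0.1269282172540116 circ (0.48506855964660645, -0.40625137090682983) 0.027316898107528687 med [ 0.485  -0.4069  0.1215]
825 top z 0.1631665696547058 0.16583551341432412 circ (0.5988698601722717, -0.4829482436180115) 0.03608465939760208 med [ 0.5993 -0.4814  0.16  ]
470 top z 0.10286786163674838 0.10469597724685542 circ (0.6804078817367554, -0.2972947955131531) 0.04234681650996208 med [ 0.6775 -0.2901  0.1001]
1288 top z 0.04356080788255553 0.0476858214712621 circ (0.8573205471038818, -0.5775080919265747) 0.06790509074926376 med [ 0.8561 -0.5793  0.0412]
roof 10447 [0.4128 0.1338 0.27  ] [0.7637 0.4161 0.3198] ((589.6163940429688, 275.117919921875), (330.876953125, 248.67926025390625), 6.3473591804504395) 0.29222449365362335
latch
[... 1616 characters left out ...]
503906), (329.48040771484375, 248.2380828857422), 6.289298057556152) 0.2906247863887459
latch z 305
[[1.4605 0.0001 0.1807]
 [1.4621 0.0008 0.1697]
 [1.4609 0.0008 0.1938]
 [1.4596 0.0011 0.1782]
 [1.464  0.0015 0.1764]
 [1.4593 0.0021 0.1927]
 [1.4606 0.0022 0.1864]
 [1.4619 0.003  0.176 ]
 [1.461  0.0041 0.1735]
 [1.4607 0.0043 0.1919]
 [1.4607 0.0049 0.17  ]
 [1.4608 0.005  0.1879]
 [1.4617 0.0053 0.1823]
 [1.4609 0.0055 0.1656]
 [1.4605 0.0064 0.1803]
 [1.4614 0.0067 0.1747]
 [1.463  0.0069 0.1858]
 [1.4621 0.0071 0.1693]
 [1.4599 0.0074 0.1952]
 [1.4614 0.0082 0.1847]
 [1.4604 0.0085 0.1683]
 [1.4605 0.0092 0.1822]
 [1.4606 0.0099 0.178 ]
 [1.4611 0.0104 0.1909]
 [1.4616 0.0109 0.168 ]]
```

servo_tool:
  motion:
    - {"dz":45,"claw":1}
    - {"dz":45}
    - {"dz":45,"dx":10,"dy":-15}
    - {"dz":45,"dx":20,"dy":-30,"wz":-0.1}
    - {"dz":25,"dx":30,"dy":-40,"wz":-0.1}
    - {"dx":35,"dy":-45,"wz":-0.12}
    - {"dx":35,"dy":-45,"wz":-0.12}
    - {"dx":35,"dy":-45,"wz":-0.12}
    - {"dx":35,"dy":-45,"wz":-0.12}
    - {"dx":35,"dy":-45,"wz":-0.12}
    - {"dx":35,"dy":-45,"wz":-0.12}
    - {"dx":35,"dy":-45,"wz":-0.12}
  squeeze: 20

```text
schema error: expected keys wx, wy, wz, dx, dy, dz, claw
```

```bash
python3 - <<'E'
from h import *
s=arm.read_state(); print(s["tcp_pos"],s["q"],s["force"],s["clock"])
q=np.asarray(s["eef_rot"]); print(R.from_quat(q[[1,2,3,0]]).as_matrix().round(3))
for n in ("top","scene"):
    W=np.load(n+".npy").reshape(-1,3)
    m=(W[:,2]>.176)&(W[:,2]<.2)&(W[:,1]>.06)&(W[:,1]<.128)&(W[:,0]>.5)&(W[:,0]<.65); P=W[m]
    print(n,len(P),P.min(0),P.max(0),P.mean(0),cv2.minAreaRect((P[:,:2]*1000).astype(np.float32)))
E
```

```text
[0.2030809  0.61747644 0.2055089 ] [-1.31881045  0.62835903  0.03849129  1.51738734 -0.02697737  0.99633213
 -0.01999351] [-0.27685216 -1.01749804  0.21342064] 1.0
[[-0.95   0.312 -0.   ]
 [ 0.312  0.95   0.   ]
 [ 0.     0.    -1.   ]]
top 103 [0.56514009 0.09161097 0.1807459 ] [0.58975362 0.12797911 0.19380315] [0.57744244 0.11025329 0.18752243] ((577.7907104492188, 109.80783081054688), (24.37345314025879, 36.05897521972656), 2.6328744888305664)
scene 85 [0.56699269 0.09319232 0.18000598] [0.59297919 0.12764124 0.1942709 ] [0.58040475 0.11130939 0.18624969] ((579.9840087890625, 110.9842300415039), (24.135089874267578, 34.48236083984375), 4.187688827514648)
```

servo_tool:
  motion:
    - {"wx":0,"wy":0,"wz":0,"dx":0,"dy":0,"dz":45,"claw":1}
    - {"wx":0,"wy":0,"wz":0,"dx":0,"dy":0,"dz":45,"claw":1}
    - {"wx":0,"wy":0,"wz":0,"dx":10,"dy":-15,"dz":45,"claw":1}
    - {"wx":0,"wy":0,"wz":-0.1,"dx":20,"dy":-30,"dz":45,"claw":1}
    - {"wx":0,"wy":0,"wz":-0.1,"dx":30,"dy":-40,"dz":25,"claw":1}
    - {"wx":0,"wy":0,"wz":-0.12,"dx":35,"dy":-45,"dz":0,"claw":1}
    - {"wx":0,"wy":0,"wz":-0.12,"dx":35,"dy":-45,"dz":0,"claw":1}
    - {"wx":0,"wy":0,"wz":-0.12,"dx":35,"dy":-45,"dz":0,"claw":1}
    - {"wx":0,"wy":0,"wz":-0.12,"dx":35,"dy":-45,"dz":0,"claw":1}
    - {"wx":0,"wy":0,"wz":-0.12,"dx":35,"dy":-45,"dz":0,"claw":1}
    - {"wx":0,"wy":0,"wz":-0.12,"dx":35,"dy":-45,"dz":0,"claw":1}
    - {"wx":0,"wy":0,"wz":-0.12,"dx":35,"dy":-45,"dz":0,"claw":1}
  squeeze: 20

```text
clock: 2.5
tcp_pos: [0.5089, 0.216, 0.4108]
eef_rot: [-0.0, 0.629, 0.777, 0.0]
force: [0.5, 0.8, 0.3]
finger_gap: 0.094
```

```bash
cat > st.py <<'E'
from h import *
np.set_printoptions(precision=3,suppress=True)
s=arm.read_state(); q=np.asarray(s["eef_rot"]); M=R.from_quat(q[[1,2,3,0]]).as_matrix()
print("t",round(s["clock"],2),"tcp",s["tcp_pos"],"q",s["q"],"F",s["force"],"gap",round(s["finger_gap"],4))
print("tool y",M[:,1],"ang",np.degrees(np.arctan2(M[1,1],M[0,1])).round(1),"tool z",M[:,2],"grasp",s["tcp_pos"]-.0188*M[:,2])
E
python3 st.py
```

```text
t 2.5 tcp [0.509 0.216 0.411] q [-0.737  0.343  0.422  1.465 -0.142  1.363 -0.098] F [0.491 0.836 0.349] gap 0.094
tool y [0.978 0.208 0.001] ang 12.0 tool z [ 0.001  0.001 -1.   ] grasp [0.509 0.216 0.43 ]
```

servo_tool:
  motion:
    - {"wx":0,"wy":0,"wz":-0.03,"dx":20,"dy":-30,"dz":0,"claw":1}
    - {"wx":0,"wy":0,"wz":-0.03,"dx":20,"dy":-36,"dz":0,"claw":1}
    - {"wx":0,"wy":0,"wz":-0.04,"dx":20,"dy":-36,"dz":0,"claw":1}
    - {"wx":0,"wy":0,"wz":0,"dx":9,"dy":-10,"dz":-30,"claw":1}
    - {"wx":0,"wy":0,"wz":0,"dx":0,"dy":0,"dz":-45,"claw":1}
    - {"wx":0,"wy":0,"wz":0,"dx":0,"dy":0,"dz":-45,"claw":1}
    - {"wx":0,"wy":0,"wz":0,"dx":0,"dy":0,"dz":-45,"claw":1}
    - {"wx":0,"wy":0,"wz":0,"dx":0,"dy":0,"dz":-30,"claw":1}
    - {"wx":0,"wy":0,"wz":0,"dx":0,"dy":0,"dz":-5,"claw":1}

```text
clock: 3.62
tcp_pos: [0.5757, 0.1054, 0.2087]
eef_rot: [-0.001, 0.666, 0.746, -0.002]
force: [-0.3, 0.1, -0.4]
finger_gap: 0.0938
```

```bash
python3 st.py; python3 - <<'E'
from h import *
for n in ("top","scene"):
    p=arm.camera(n); c=p["color"][:,:,::-1]
    K=p["camera_matrix"];q=np.asarray(p["attitude"]);v=R.from_quat(q[[1,2,3,0]]).as_matrix().T@(np.array([.58,.12,.18])-p["xyz"]); u=K@v/v[2]
    x,y=int(u[0]),int(u[1]); cr=c[max(0,y-60):y+60,max(0,x-80):x+80]
    cv2.imwrite(f"pics/{n}1.png",cv2.convertScaleAbs(cv2.resize(cr,(800,600),interpolation=cv2.INTER_CUBIC),alpha=1.8))
E
```

```text
t 3.62 tcp [0.576 0.105 0.209] q [-0.492  0.563  0.415  1.704 -0.271  0.935  0.142] F [-0.304  0.067 -0.437] gap 0.0938
tool y [ 0.994  0.113 -0.004] ang 6.5 tool z [-0.004 -0.001 -1.   ] grasp [0.576 0.105 0.227]
```

View pics/top1.png

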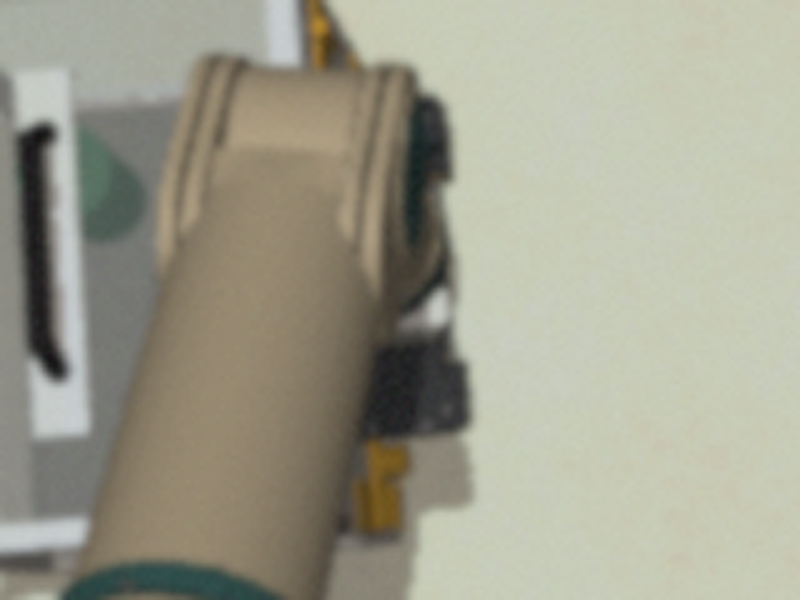

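View pics/scene1.png

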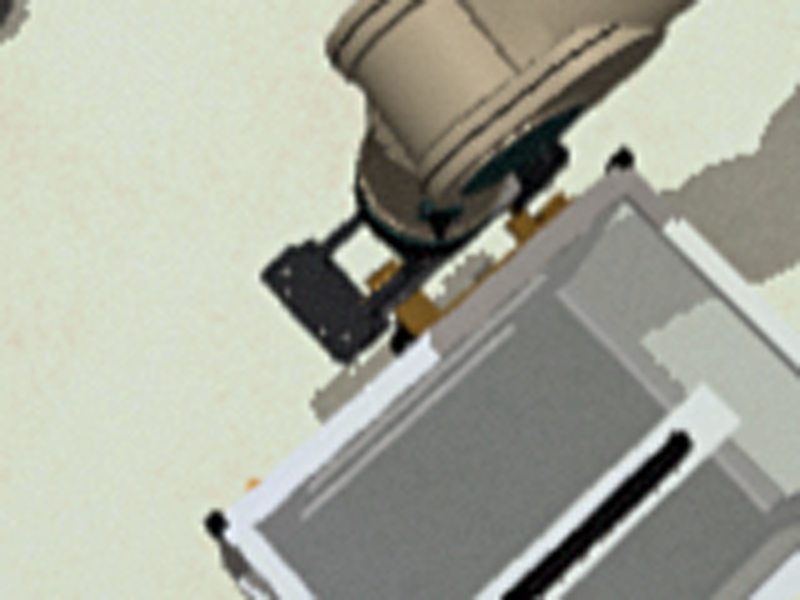

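```bash
python3 - <<'E'
from h import *
np.set_printoptions(precision=3,suppress=True)
for n in ("top","scene"):
    p=arm.camera(n); W=cloud(p).reshape(-1,3)
    c=np.array([.590,.276]); ex=np.array([-.1097,.994]); ey=np.array([-.994,-.1097])
    d=W[:,:2]-c; a=d@ex; b=d@ey
    for lo in np.arange(-.22,0.1,.02):
        m=(a>lo)&(a<lo+.02)&(abs(b)<.17)&(W[:,2]>.34)
        if m.sum(): print(n,lo.round(2),m.sum(),"z",W[m,2].min(),W[m,2].max(),"b",b[m].min(),b[m].max())
E
```

```text
top -0.22 578 z 0.3446681018403126 0.6532399862787269 b -0.049650428129388954 0.11651834005220142
top -0.2 1290 z 0.3409458938089003 0.7188517777613708 b -0.05527791555618931 0.1699620591591165
top -0.18 1179 z 0.3476076052753554 0.7410436149254467 b -0.006070687409075817 0.16995964713663775
top -0.16 1016 z 0.3419678385929976 0.7428191797016002 b -0.013966344173255724 0.16991845911243486
top -0.14 737 z 0.602058965931043 0.740377425750993 b -0.01454836711464924 0.16993819710876792
top -0.12 63 z 0.642060590596923 0.7304601768232074 b 0.0726208604474568 0.16981872884054403
scene -0.22 180 z 0.34478650607921435 0.6515996242485328 b -0.03820191329640866 0.07188888799574047
scene -0.2 865 z 0.3403989871329296 0.7142040780675948 b -0.0582670355602288 0.16933833197807988
scene -0.18 1239 z 0.3407861550245963 0.7378246632375494 b -0.05815731176010952 0.1697430735747068
scene -0.16 1486 z 0.3406574578692749 0.7425510728523368 b -0.05830533892227339 0.16985604835650706
scene -0.14 1604 z 0.3411588539992273 0.7401830138252555 b -0.057346060924545056 0.16994270264000938
scene -0.12 542 z 0.5617252210546794 0.7300735330533039 b 0.03983337275919285 0.16994459518864483
```

servo_tool:
  motion:
    - {"wx":0,"wy":0,"wz":0,"dx":2,"dy":-1,"dz":-25,"claw":1}
    - {"wx":0,"wy":0,"wz":0,"dx":0,"dy":0,"dz":-20,"claw":1}
    - {"wx":0,"wy":0,"wz":0,"dx":0,"dy":0,"dz":0,"claw":0.5}
    - {"wx":0,"wy":0,"wz":0,"dx":0,"dy":0,"dz":0,"claw":0.2}
    - {"wx":0,"wy":0,"wz":0,"dx":0,"dy":0,"dz":0,"claw":0.1}
    - {"wx":0,"wy":0,"wz":0,"dx":0,"dy":0,"dz":0,"claw":0.1}
    - {"wx":0,"wy":0,"wz":0,"dx":0,"dy":0,"dz":0,"claw":0.1}
  squeeze: 15

```text
clock: 4.7
tcp_pos: [0.5793, 0.1045, 0.1658]
eef_rot: [0.0, 0.666, 0.746, 0.0]
force: [0.4, 0.3, 1.3]
finger_gap: 0.0472
```

```bash
python3 st.py
```

```text
t 4.7 tcp [0.579 0.105 0.166] q [-0.472  0.615  0.392  1.745 -0.301  0.84   0.17 ] F [0.403 0.349 1.3  ] gap 0.0472
tool y [0.994 0.113 0.001] ang 6.5 tool z [ 0.001  0.    -1.   ] grasp [0.579 0.105 0.185]
```

servo_tool:
  motion:
    - {"wx":0,"wy":0,"wz":0,"dx":0,"dy":0,"dz":0,"claw":0.1}
    - {"wx":0,"wy":0,"wz":0,"dx":0,"dy":0,"dz":0,"claw":0.1}
    - {"wx":0,"wy":0,"wz":0,"dx":0,"dy":0,"dz":0,"claw":0.1}
    - {"wx":0,"wy":0,"wz":0,"dx":0,"dy":0,"dz":0,"claw":0.1}

```text
clock: 5.2
tcp_pos: [0.5799, 0.1045, 0.1655]
eef_rot: [0.001, 0.666, 0.746, 0.001]
force: [2.8, 0.1, -1.8]
finger_gap: 0.0239
```

```bash
python3 st.py
```

```text
t 5.2 tcp [0.58  0.105 0.166] q [-0.472  0.616  0.392  1.745 -0.301  0.839  0.17 ] F [ 2.769  0.071 -1.845] gap 0.0239
tool y [0.994 0.113 0.002] ang 6.5 tool z [ 0.002  0.    -1.   ] grasp [0.58  0.105 0.184]
```

servo_tool:
  motion:
    - {"wx":-0.011,"wy":0.1,"wz":0,"dx":-2,"dy":0,"dz":-5,"claw":0.1}
    - {"wx":-0.011,"wy":0.1,"wz":0,"dx":-2,"dy":0,"dz":-5,"claw":0.1}
    - {"wx":-0.011,"wy":0.1,"wz":0,"dx":-3,"dy":0,"dz":-5,"claw":0.1}
    - {"wx":0,"wy":0,"wz":0,"dx":0,"dy":0,"dz":0,"claw":0.1}

```text
clock: 5.7
tcp_pos: [0.5729, 0.1038, 0.1497]
eef_rot: [-0.1, 0.659, 0.737, -0.112]
force: [2.1, -1.4, 3.5]
finger_gap: 0.0238
```

```bash
python3 st.py; python3 - <<'E'
from h import *
for n in ("scene",):
    p=arm.camera(n); c=p["color"][:,:,::-1]
    K=p["camera_matrix"];q=np.asarray(p["attitude"]);v=R.from_quat(q[[1,2,3,0]]).as_matrix().T@(np.array([.54,.12,.18])-p["xyz"]); u=K@v/v[2]
    x,y=int(u[0]),int(u[1]); cr=c[max(0,y-45):y+45,max(0,x-60):x+60]
    cv2.imwrite(f"pics/{n}2.png",cv2.convertScaleAbs(cv2.resize(cr,(800,600),interpolation=cv2.INTER_CUBIC),alpha=1.8))
E
```

```text
t 5.7 tcp [0.573 0.104 0.15 ] q [-0.412  0.798  0.379  1.456 -0.279  1.249  0.145] F [ 2.142 -1.383  3.459] gap 0.0238
tool y [ 0.949  0.107 -0.298] ang 6.4 tool z [-0.296 -0.033 -0.955] grasp [0.578 0.104 0.168]
```

View pics/scene2.png

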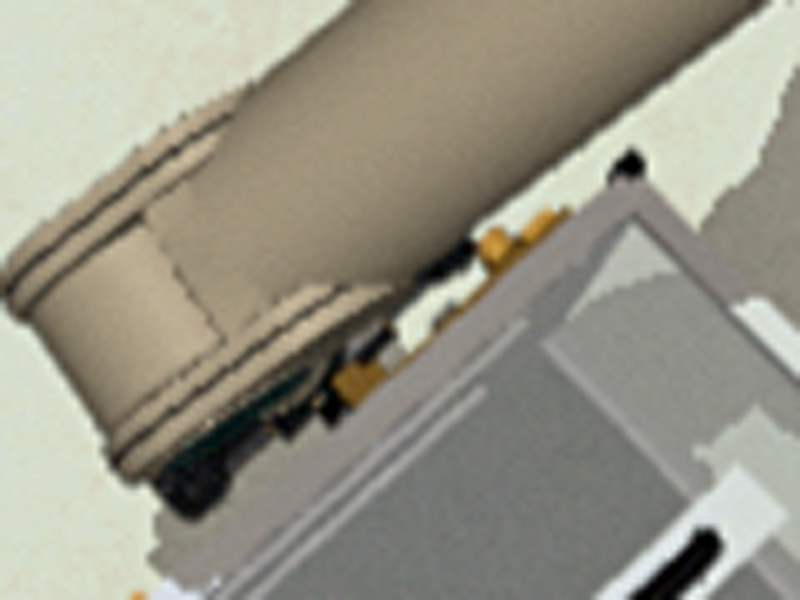

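```bash
python3 - <<'E'
import numpy as np
H=np.array([.7284,.1705]); p0=np.array([.5729,.1038])-H
f=[.03,.1,.2,.3,.4,.5,.6,.7,.8,.9,1.0,1.1,1.2,1.3,1.4,1.5,1.6]
pp=p0
for a in f:
    c,s=np.cos(a),np.sin(a); p=np.array([c*p0[0]-s*p0[1],s*p0[0]+c*p0[1]]); print(a,((p-pp)*1000).round(1),(p+H).round(3)); pp=p
E
```

```text
0.03 [ 2.1 -4.6] [0.575 0.099]
0.1 [  5.4 -10.6] [0.58  0.089]
0.2 [  8.9 -14.4] [0.589 0.074]
0.3 [ 10.3 -13.4] [0.6   0.061]
0.4 [ 11.6 -12.3] [0.611 0.049]
0.5 [ 12.8 -11.1] [0.624 0.037]
0.6 [13.8 -9.8] [0.638 0.028]
0.7 [14.7 -8.3] [0.652 0.019]
0.8 [15.5 -6.8] [0.668 0.012]
0.9 [16.1 -5.2] [0.684 0.007]
1.0 [16.5 -3.6] [0.701 0.004]
1.1 [16.8 -2. ] [0.717 0.002]
1.2 [16.9 -0.3] [0.734 0.001]
1.3 [16.9  1.4] [0.751 0.003]
1.4 [16.6  3.1] [0.768 0.006]
1.5 [16.2  4.7] [0.784 0.011]
1.6 [15.7  6.3] [0.8   0.017]
```

servo_tool:
  motion:
    - {"wx":0,"wy":0,"wz":0.03,"dx":2.1,"dy":-4.6,"dz":0,"claw":0.1}
    - {"wx":0,"wy":0,"wz":0.07,"dx":5.4,"dy":-10.6,"dz":0,"claw":0.1}
    - {"wx":0,"wy":0,"wz":0.1,"dx":8.9,"dy":-14.4,"dz":0,"claw":0.1}
    - {"wx":0,"wy":0,"wz":0.1,"dx":10.3,"dy":-13.4,"dz":0,"claw":0.1}
    - {"wx":0,"wy":0,"wz":0.1,"dx":11.6,"dy":-12.3,"dz":0,"claw":0.1}

```text
clock: 6.38
tcp_pos: [0.6102, 0.0493, 0.1506]
eef_rot: [-0.076, 0.497, 0.855, -0.129]
force: [1.4, 0.7, -1.5]
finger_gap: 0.0236
```

```bash
python3 st.py; python3 - <<'E'
from h import *
for n in ("scene",):
    p=arm.camera(n); c=p["color"][:,:,::-1]
    K=p["camera_matrix"];q=np.asarray(p["attitude"]);v=R.from_quat(q[[1,2,3,0]]).as_matrix().T@(np.array([.58,.1,.18])-p["xyz"]); u=K@v/v[2]
    x,y=int(u[0]),int(u[1]); cr=c[max(0,y-75):y+75,max(0,x-100):x+100]
    cv2.imwrite(f"pics/{n}3.png",cv2.convertScaleAbs(cv2.resize(cr,(800,600),interpolation=cv2.INTER_CUBIC),alpha=1.8))
E
```

```text
t 6.38 tcp [0.61  0.049 0.151] q [-0.349  0.819  0.318  1.385 -0.117  1.246  0.475] F [ 1.352  0.731 -1.54 ] gap 0.0236
tool y [ 0.83   0.473 -0.296] ang 29.7 tool z [-0.258 -0.145 -0.955] grasp [0.615 0.052 0.169]
```

View pics/scene3.png

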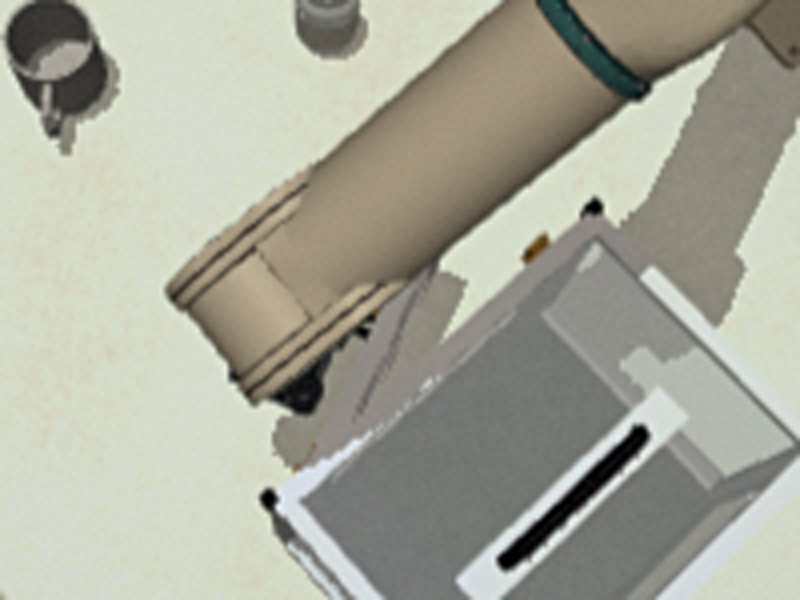

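Door is swinging: its panel now slants away from the frame (about (430,270) to (350,420)), latch free. Continue with the arc.

servo_tool:
  motion:
    - {"wx":0,"wy":0,"wz":0.1,"dx":12.8,"dy":-11.1,"dz":0,"claw":0.1}
    - {"wx":0,"wy":0,"wz":0.1,"dx":13.8,"dy":-9.8,"dz":0,"claw":0.1}
    - {"wx":0,"wy":0,"wz":0.1,"dx":14.7,"dy":-8.3,"dz":0,"claw":0.1}
    - {"wx":0,"wy":0,"wz":0.1,"dx":15.5,"dy":-6.8,"dz":0,"claw":0.1}
    - {"wx":0,"wy":0,"wz":0.1,"dx":16.1,"dy":-5.2,"dz":0,"claw":0.1}
    - {"wx":0,"wy":0,"wz":0.1,"dx":16.5,"dy":-3.6,"dz":0,"claw":0.1}

```text
clock: 7.18
tcp_pos: [0.6987, 0.0034, 0.1506]
eef_rot: [-0.035, 0.223, 0.963, -0.147]
force: [0.1, -0.9, -1.3]
finger_gap: 0.0239
```

```bash
python3 st.py
```

```text
t 7.17 tcp [0.699 0.003 0.151] q [-0.278  0.873  0.217  1.236  0.092  1.216  0.954] F [ 0.129 -0.867 -1.32 ] gap 0.0239
tool y [ 0.419  0.857 -0.299] ang 63.9 tool z [-0.134 -0.267 -0.954] grasp [0.701 0.008 0.169]
```

servo_tool:
  motion:
    - {"wx":0,"wy":0,"wz":0.1,"dx":16.8,"dy":-2,"dz":0,"claw":0.1}
    - {"wx":0,"wy":0,"wz":0.1,"dx":16.9,"dy":-0.3,"dz":0,"claw":0.1}
    - {"wx":0,"wy":0,"wz":0.1,"dx":16.9,"dy":1.4,"dz":0,"claw":0.1}
    - {"wx":0,"wy":0,"wz":0.1,"dx":16.6,"dy":3.1,"dz":0,"claw":0.1}
    - {"wx":0,"wy":0,"wz":0.1,"dx":16.2,"dy":4.7,"dz":0,"claw":0.1}
    - {"wx":0,"wy":0,"wz":0.1,"dx":15.7,"dy":6.3,"dz":0,"claw":0.1}
    - {"wx":0,"wy":0,"wz":0,"dx":0,"dy":0,"dz":0,"claw":0.1}
    - {"wx":0,"wy":0,"wz":0,"dx":0,"dy":0,"dz":0,"claw":0.1}

```text
clock: 8.18
tcp_pos: [0.7984, 0.0159, 0.1509]
eef_rot: [0.01, -0.07, 0.986, -0.151]
force: [3.4, -4.4, -0.7]
finger_gap: 0.024
```

```bash
python3 st.py; python3 - <<'E'
from h import *
for n in ("scene",):
    p=arm.camera(n); c=p["color"][:,:,::-1]
    K=p["camera_matrix"];q=np.asarray(p["attitude"]);v=R.from_quat(q[[1,2,3,0]]).as_matrix().T@(np.array([.65,.08,.18])-p["xyz"]); u=K@v/v[2]
    x,y=int(u[0]),int(u[1]); cr=c[max(0,y-90):y+90,max(0,x-120):x+120]
    cv2.imwrite(f"pics/{n}4.png",cv2.convertScaleAbs(cv2.resize(cr,(800,600),interpolation=cv2.INTER_CUBIC),alpha=1.8))
E
```

```text
t 8.18 tcp [0.798 0.016 0.151] q [-0.237  0.929  0.095  1.086  0.249  1.155  1.428] F [ 3.368 -4.447 -0.691] gap 0.024
tool y [-0.134  0.945 -0.299] ang 98.1 tool z [ 0.04  -0.296 -0.954] grasp [0.798 0.022 0.169]
```

View pics/scene4.png

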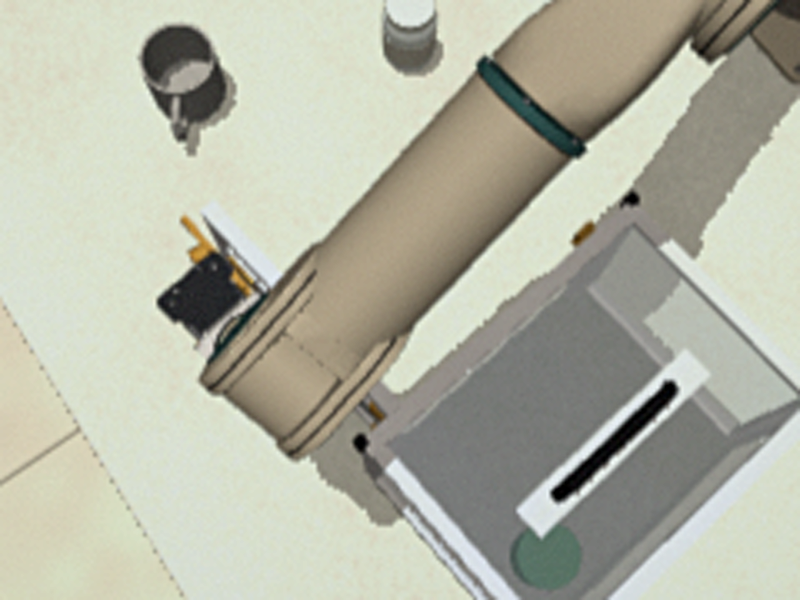

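servo_tool:
  motion:
    - {"wx":0,"wy":0,"wz":0,"dx":0,"dy":0,"dz":0,"claw":0.6}
    - {"wx":0,"wy":0,"wz":0,"dx":0,"dy":0,"dz":0,"claw":0.6}
    - {"wx":0,"wy":0,"wz":0,"dx":0,"dy":0,"dz":0,"claw":0.6}
    - {"wx":0,"wy":0,"wz":0,"dx":-1,"dy":8,"dz":28,"claw":0.6}
    - {"wx":0,"wy":0,"wz":0,"dx":-2,"dy":13,"dz":42,"claw":0.6}
    - {"wx":0,"wy":0,"wz":0,"dx":-2,"dy":13,"dz":42,"claw":0.8}
    - {"wx":0,"wy":0,"wz":0,"dx":0,"dy":0,"dz":50,"claw":0.8}
    - {"wx":0,"wy":0,"wz":0,"dx":-20,"dy":0,"dz":50,"claw":0.8}

```text
clock: 9.22
tcp_pos: [0.7737, 0.0526, 0.3626]
eef_rot: [0.01, -0.071, 0.986, -0.15]
force: [0.5, -0.8, -0.4]
finger_gap: 0.075
```

```bash
python3 st.py; python3 - <<'E'
from h import *
for n in ("scene",):
    p=arm.camera(n); c=p["color"][:,:,::-1]
    K=p["camera_matrix"];q=np.asarray(p["attitude"]);v=R.from_quat(q[[1,2,3,0]]).as_matrix().T@(np.array([.65,.08,.18])-p["xyz"]); u=K@v/v[2]
    x,y=int(u[0]),int(u[1]); cr=c[max(0,y-90):y+90,max(0,x-120):x+120]
    cv2.imwrite(f"pics/{n}5.png",cv2.convertScaleAbs(cv2.resize(cr,(800,600),interpolation=cv2.INTER_CUBIC),alpha=1.8))
E
```

```text
t 9.22 tcp [0.774 0.053 0.363] q [-0.282  0.782  0.096  0.824  0.232  1.562  1.496] F [ 0.486 -0.829 -0.391] gap 0.075
tool y [-0.137  0.945 -0.296] ang 98.2 tool z [ 0.04  -0.294 -0.955] grasp [0.773 0.058 0.381]
```

View pics/scene5.png

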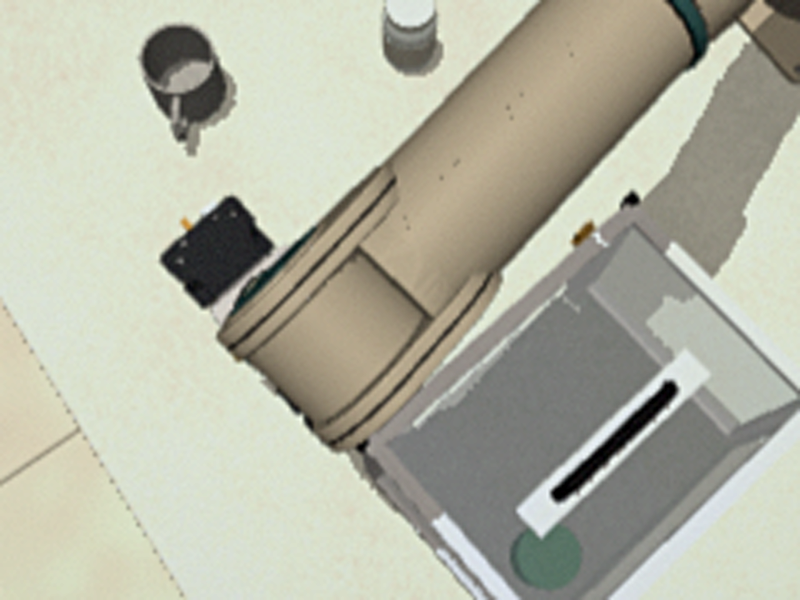

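servo_tool:
  motion:
    - {"wx":0.1,"wy":0.014,"wz":0,"dx":-20,"dy":-30,"dz":0,"claw":1}
    - {"wx":0.1,"wy":0.014,"wz":0,"dx":-28,"dy":-45,"dz":0,"claw":1}
    - {"wx":0.1,"wy":0.014,"wz":0,"dx":-28,"dy":-45,"dz":0,"claw":1}
    - {"wx":0,"wy":0,"wz":-0.11,"dx":-28,"dy":-45,"dz":0,"claw":1}
    - {"wx":0,"wy":0,"wz":-0.11,"dx":-28,"dy":-45,"dz":0,"claw":1}
    - {"wx":0,"wy":0,"wz":-0.11,"dx":-28,"dy":-45,"dz":0,"claw":1}
    - {"wx":0,"wy":0,"wz":-0.11,"dx":-28,"dy":-45,"dz":-10,"claw":1}
    - {"wx":0,"wy":0,"wz":-0.11,"dx":-28,"dy":-45,"dz":-10,"claw":1}
    - {"wx":0,"wy":0,"wz":-0.11,"dx":-28,"dy":-45,"dz":-20,"claw":1}
    - {"wx":0,"wy":0,"wz":0,"dx":-28,"dy":-45,"dz":-20,"claw":1}
    - {"wx":0,"wy":0,"wz":0,"dx":-16,"dy":-24,"dz":-20,"claw":1}
    - {"wx":0,"wy":0,"wz":0,"dx":0,"dy":0,"dz":0,"claw":1}

```text
clock: 10.78
tcp_pos: [0.4832, -0.4087, 0.2808]
eef_rot: [-0.002, 0.258, 0.966, 0.001]
force: [1.0, 0.6, 0.2]
finger_gap: 0.094
```

```bash
python3 st.py; python3 - <<'E'
from h import *
for n in ("top","scene"):
    p=arm.camera(n); c=p["color"][:,:,::-1]
    cv2.imwrite(f"pics/{n}6.png",cv2.convertScaleAbs(cv2.resize(c,(800,600),interpolation=cv2.INTER_CUBIC),alpha=1.8))
E
```

```text
t 10.78 tcp [ 0.483 -0.409  0.281] q [ 0.557  0.543  0.169  1.467 -0.096  1.143  1.791] F [0.977 0.574 0.246] gap 0.094
tool y [0.499 0.867 0.001] ang 60.1 tool z [-0.003  0.003 -1.   ] grasp [ 0.483 -0.409  0.3  ]
```

View pics/top6.png

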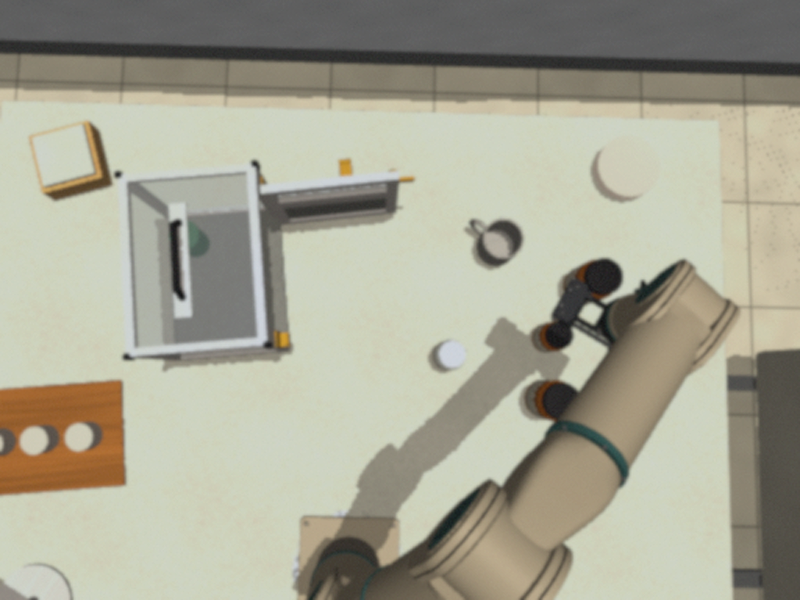

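View pics/scene6.png

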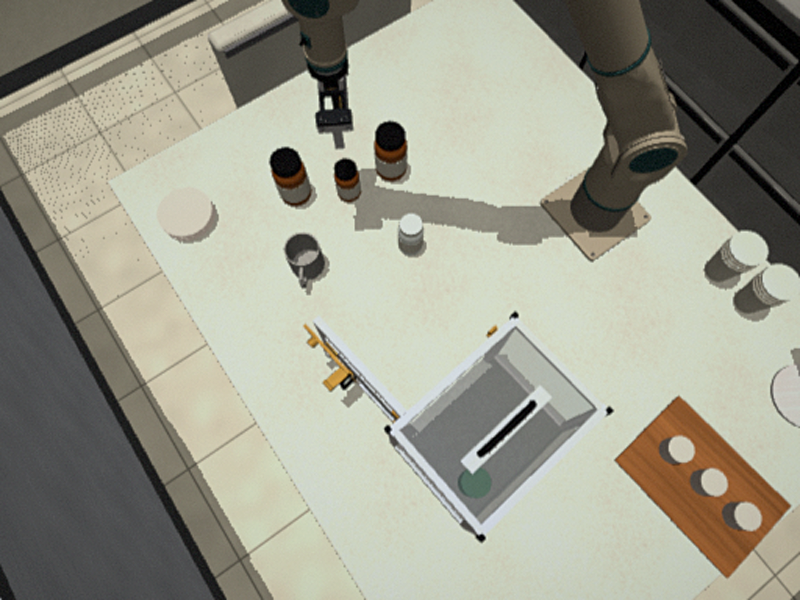

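servo_tool:
  motion:
    - {"wx":0,"wy":0,"wz":0,"dx":3,"dy":3,"dz":-40,"claw":1}
    - {"wx":0,"wy":0,"wz":0,"dx":0,"dy":0,"dz":-45,"claw":1}
    - {"wx":0,"wy":0,"wz":0,"dx":0,"dy":0,"dz":-45,"claw":1}
    - {"wx":0,"wy":0,"wz":0,"dx":0,"dy":0,"dz":-45,"claw":1}
    - {"wx":0,"wy":0,"wz":0,"dx":0,"dy":0,"dz":-30,"claw":1}
    - {"wx":0,"wy":0,"wz":0,"dx":0,"dy":0,"dz":-12,"claw":1}
    - {"wx":0,"wy":0,"wz":0,"dx":0,"dy":0,"dz":0,"claw":0.55}
    - {"wx":0,"wy":0,"wz":0,"dx":0,"dy":0,"dz":0,"claw":0.55}
    - {"wx":0,"wy":0,"wz":0,"dx":0,"dy":0,"dz":0,"claw":0.55}
    - {"wx":0,"wy":0,"wz":0,"dx":0,"dy":0,"dz":0,"claw":0.55}
  squeeze: 25

```text
clock: 12.12
tcp_pos: [0.4891, -0.4063, 0.067]
eef_rot: [0.001, 0.256, 0.967, -0.001]
force: [0.1, -1.6, 4.8]
finger_gap: 0.0617
```

```bash
python3 st.py
```

```text
t 12.12 tcp [ 0.489 -0.406  0.067] q [ 0.574  0.777  0.125  1.679 -0.137  0.691  1.821] F [ 0.09  -1.635  4.844] gap 0.0617
tool y [ 0.496  0.869 -0.001] ang 60.3 tool z [ 0.002 -0.002 -1.   ] grasp [ 0.489 -0.406  0.086]
```

servo_tool:
  motion:
    - {"wx":0,"wy":0,"wz":0,"dx":0,"dy":0,"dz":20,"claw":0.55}
    - {"wx":0,"wy":0,"wz":0,"dx":0,"dy":0,"dz":40,"claw":0.55}
    - {"wx":0,"wy":0,"wz":0,"dx":0,"dy":0,"dz":40,"claw":0.55}
    - {"wx":0,"wy":0,"wz":0,"dx":0,"dy":10,"dz":40,"claw":0.55}
    - {"wx":0,"wy":0,"wz":0,"dx":8,"dy":26,"dz":15,"claw":0.55}
    - {"wx":0,"wy":0,"wz":0,"dx":13,"dy":42,"dz":0,"claw":0.55}
    - {"wx":0,"wy":0,"wz":0,"dx":13,"dy":45,"dz":0,"claw":0.55}
    - {"wx":0,"wy":0,"wz":0,"dx":14,"dy":45,"dz":0,"claw":0.55}
    - {"wx":0,"wy":0,"wz":0,"dx":14,"dy":45,"dz":0,"claw":0.55}
    - {"wx":0,"wy":0,"wz":0,"dx":14,"dy":45,"dz":0,"claw":0.55}
    - {"wx":0,"wy":0,"wz":0,"dx":14,"dy":45,"dz":0,"claw":0.55}
    - {"wx":0,"wy":0,"wz":0,"dx":11,"dy":40,"dz":0,"claw":0.55}
  squeeze: 25

```text
clock: 13.62
tcp_pos: [0.5896, -0.0588, 0.22]
eef_rot: [-0.001, 0.255, 0.967, 0.001]
force: [0.9, -0.9, -2.1]
finger_gap: 0.0617
```

```bash
python3 st.py
```

```text
t 13.62 tcp [ 0.59  -0.059  0.22 ] q [-0.042  0.533  0.15   1.669 -0.096  0.948  1.197] F [ 0.857 -0.926 -2.056] gap 0.0617
tool y [0.494 0.869 0.001] ang 60.4 tool z [-0.001  0.002 -1.   ] grasp [ 0.59  -0.059  0.239]
```

servo_tool:
  motion:
    - {"wx":0,"wy":0,"wz":0,"dx":0,"dy":0,"dz":-40,"claw":0.55}
    - {"wx":0,"wy":0,"wz":0,"dx":0,"dy":0,"dz":-45,"claw":0.55}
    - {"wx":0,"wy":0,"wz":0,"dx":0,"dy":0,"dz":-40,"claw":0.55}
    - {"wx":0,"wy":0,"wz":0,"dx":0,"dy":0,"dz":-20,"claw":0.55}
    - {"wx":0,"wy":0,"wz":0,"dx":0,"dy":0,"dz":-6,"claw":0.55}
    - {"wx":0,"wy":0,"wz":0,"dx":0,"dy":0,"dz":-2,"claw":0.55}
    - {"wx":0,"wy":0,"wz":0,"dx":0,"dy":0,"dz":0,"claw":0.55}

```text
clock: 14.5
tcp_pos: [0.5905, -0.0614, 0.0684]
eef_rot: [0.001, 0.256, 0.967, 0.001]
force: [1.1, -0.4, -3.1]
finger_gap: 0.0614
```

```bash
python3 st.py
```

```text
t 14.5 tcp [ 0.591 -0.061  0.068] q [-0.014  0.728  0.113  1.8   -0.131  0.619  1.231] F [ 1.119 -0.356 -3.076] gap 0.0614
tool y [0.495 0.869 0.002] ang 60.3 tool z [ 0.002  0.001 -1.   ] grasp [ 0.591 -0.061  0.087]
```

servo_tool:
  motion:
    - {"wx":0,"wy":0,"wz":0,"dx":0,"dy":0,"dz":-1.5,"claw":0.55}
    - {"wx":0,"wy":0,"wz":0,"dx":0,"dy":0,"dz":0,"claw":1}
    - {"wx":0,"wy":0,"wz":0,"dx":0,"dy":0,"dz":0,"claw":1}
    - {"wx":0,"wy":0,"wz":0,"dx":0,"dy":0,"dz":0,"claw":1}
    - {"wx":0,"wy":0,"wz":0,"dx":0,"dy":0,"dz":30,"claw":1}
    - {"wx":0,"wy":0,"wz":0,"dx":0,"dy":0,"dz":45,"claw":1}
    - {"wx":0,"wy":0,"wz":0,"dx":0,"dy":0,"dz":45,"claw":1}
    - {"wx":0,"wy":0,"wz":0,"dx":0,"dy":0,"dz":45,"claw":1}
    - {"wx":0,"wy":0,"wz":-0.12,"dx":0,"dy":0,"dz":20,"claw":1}
    - {"wx":0,"wy":0,"wz":-0.14,"dx":0,"dy":-15,"dz":0,"claw":1}
    - {"wx":0,"wy":0,"wz":-0.14,"dx":1,"dy":-30,"dz":0,"claw":1}
    - {"wx":0,"wy":0,"wz":-0.14,"dx":2,"dy":-30,"dz":0,"claw":1}

```text
clock: 16.0
tcp_pos: [0.5929, -0.1369, 0.2513]
eef_rot: [0.0, 0.506, 0.862, 0.001]
force: [0.6, 0.7, -0.4]
finger_gap: 0.094
```

servo_tool:
  motion:
    - {"wx":0,"wy":0,"wz":-0.14,"dx":2,"dy":-25,"dz":0,"claw":1}
    - {"wx":0,"wy":0,"wz":-0.14,"dx":2,"dy":0,"dz":0,"claw":1}
    - {"wx":0,"wy":0,"wz":-0.12,"dx":0,"dy":0,"dz":0,"claw":1}
    - {"wx":0.13,"wy":0.014,"wz":0,"dx":0,"dy":0,"dz":0,"claw":1}
    - {"wx":0.13,"wy":0.014,"wz":0,"dx":0,"dy":0,"dz":0,"claw":1}
    - {"wx":0.13,"wy":0.014,"wz":0,"dx":0,"dy":0,"dz":0,"claw":1}
    - {"wx":0.13,"wy":0.014,"wz":0,"dx":0,"dy":0,"dz":0,"claw":1}
    - {"wx":0.13,"wy":0.014,"wz":0,"dx":0,"dy":0,"dz":0,"claw":1}
    - {"wx":0.13,"wy":0.014,"wz":0,"dx":0,"dy":0,"dz":0,"claw":1}
    - {"wx":0,"wy":0,"wz":0,"dx":0,"dy":0,"dz":0,"claw":1}

```text
clock: 17.25
tcp_pos: [0.5956, -0.1641, 0.2478]
eef_rot: [-0.285, 0.618, 0.687, 0.256]
force: [-0.0, -0.6, 0.3]
finger_gap: 0.0941
```

```bash
python3 st.py;  python3 - <<'E'
from h import *
for n in ("top","scene"):
    p=arm.camera(n); c=p["color"][:,:,::-1]
    cv2.imwrite(f"pics/{n}7.png",cv2.convertScaleAbs(cv2.resize(c,(800,600),interpolation=cv2.INTER_CUBIC),alpha=1.8))
    W=cloud(p).reshape(-1,3)
    m=(abs(W[:,0]-.59)<.06)&(abs(W[:,1]+.06)<.06)&(W[:,2]>.112)&(W[:,2]<.13); P=W[m]
    if m.sum()>10: print(n,m.sum(),np.median(P,0),cv2.minEnclosingCircle(P[:,:2].astype(np.float32)))
    m=(abs(W[:,0]-.60)<.12)&(W[:,1]<.08)&(W[:,1]>-.2)&(W[:,2]>.112)&(W[:,2]<.13)
    print(m.sum(), np.median(W[m],0))
E
```

```text
t 17.25 tcp [ 0.596 -0.164  0.248] q [ 0.492  0.864  0.153  1.228 -0.671  1.65   0.887] F [-0.028 -0.594  0.317] gap 0.0941
tool y [ 0.994  0.106 -0.   ] ang 6.1 tool z [-0.075  0.703 -0.707] grasp [ 0.597 -0.177  0.261]
top 241 [ 0.58535741 -0.06193228  0.12018124] ((0.5864353179931641, -0.0621492862701416), 0.027402546256780624)
241 [ 0.58535741 -0.06193228  0.12018124]
scene 185 [ 0.5883614  -0.0592394   0.11909532] ((0.5880293846130371, -0.058934714645147324), 0.027674619108438492)
185 [ 0.5883614  -0.0592394   0.11909532]
```

View pics/top7.png

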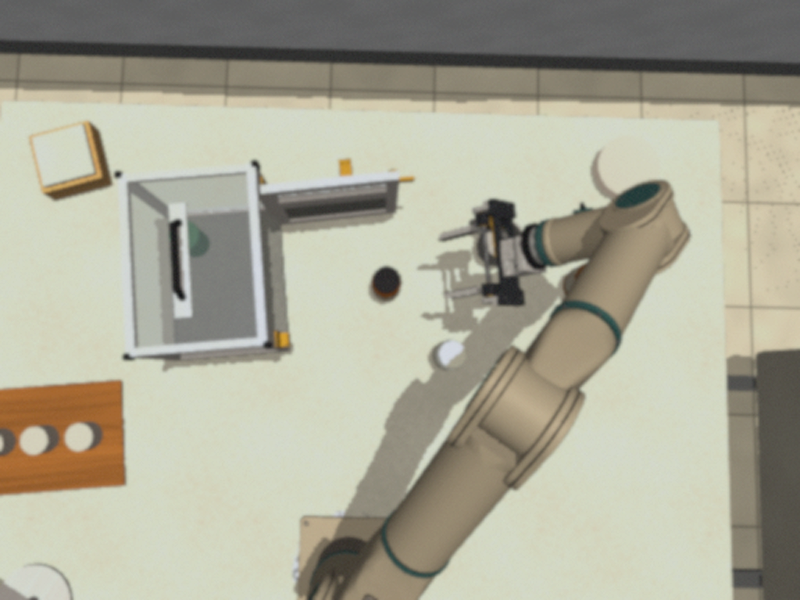

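View pics/scene7.png

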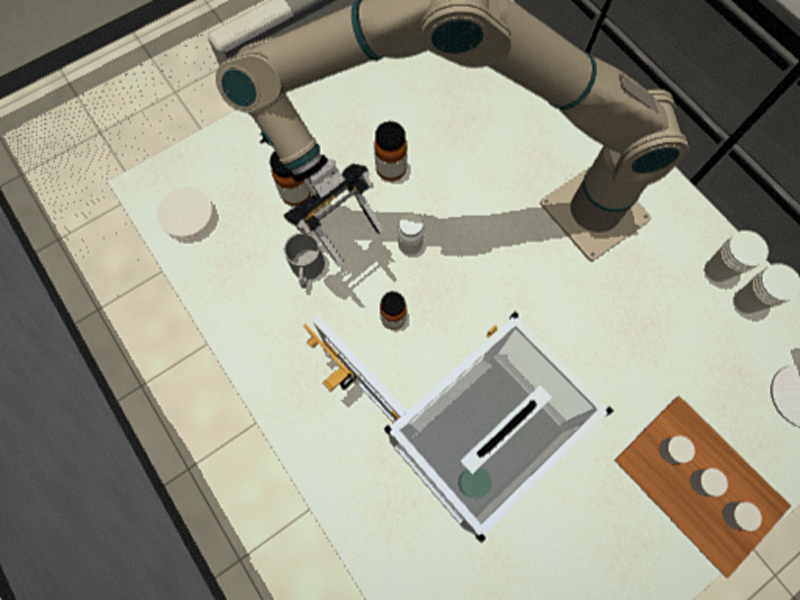

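servo_tool:
  motion:
    - {"wx":0,"wy":0,"wz":0,"dx":-1,"dy":6,"dz":-40,"claw":1}
    - {"wx":0,"wy":0,"wz":0,"dx":-1,"dy":20,"dz":-42,"claw":1}
    - {"wx":0,"wy":0,"wz":0,"dx":0,"dy":20,"dz":-40,"claw":1}
    - {"wx":0,"wy":0,"wz":0,"dx":-2,"dy":20,"dz":-20,"claw":1}
    - {"wx":0,"wy":0,"wz":0,"dx":-2.5,"dy":25,"dz":-25,"claw":1}
    - {"wx":0,"wy":0,"wz":0,"dx":-3,"dy":25,"dz":-26,"claw":1}
    - {"wx":0,"wy":0,"wz":0,"dx":0,"dy":0,"dz":0,"claw":1}

```text
clock: 18.23
tcp_pos: [0.5869, -0.0411, 0.0589]
eef_rot: [-0.285, 0.613, 0.691, 0.256]
force: [-0.3, 0.8, 0.6]
finger_gap: 0.0939
```

```bash
python3 st.py
```

```text
t 18.23 tcp [ 0.587 -0.041  0.059] q [ 0.373  1.002  0.084  1.539 -0.778  1.222  1.066] F [-0.258  0.771  0.638] gap 0.0939
tool y [0.993 0.116 0.005] ang 6.7 tool z [-0.079  0.703 -0.706] grasp [ 0.588 -0.054  0.072]
```

servo_tool:
  motion:
    - {"wx":0,"wy":0,"wz":0,"dx":0,"dy":-6,"dz":-3,"claw":1}
    - {"wx":0,"wy":0,"wz":0,"dx":0,"dy":0,"dz":0,"claw":0.55}
    - {"wx":0,"wy":0,"wz":0,"dx":0,"dy":0,"dz":0,"claw":0.55}
    - {"wx":0,"wy":0,"wz":0,"dx":0,"dy":0,"dz":0,"claw":0.55}
    - {"wx":0,"wy":0,"wz":0,"dx":0,"dy":0,"dz":0,"claw":0.55}
    - {"wx":0,"wy":0,"wz":0,"dx":0,"dy":0,"dz":0,"claw":0.55}
  squeeze: 30

```text
clock: 18.98
tcp_pos: [0.5871, -0.0515, 0.0552]
eef_rot: [-0.284, 0.616, 0.689, 0.257]
force: [-1.8, -1.4, 2.3]
finger_gap: 0.0611
```

```bash
python3 st.py
```

```text
t 18.98 tcp [ 0.587 -0.052  0.055] q [ 0.385  1.011  0.089  1.528 -0.774  1.228  1.07 ] F [-1.836 -1.449  2.321] gap 0.0611
tool y [0.994 0.111 0.004] ang 6.3 tool z [-0.075  0.703 -0.707] grasp [ 0.588 -0.065  0.069]
```

servo_tool:
  motion:
    - {"wx":0,"wy":0,"wz":0,"dx":0,"dy":0,"dz":15,"claw":0.55}
    - {"wx":0,"wy":0,"wz":0,"dx":0,"dy":0,"dz":25,"claw":0.55}
    - {"wx":0,"wy":0,"wz":0,"dx":1,"dy":20,"dz":0,"claw":0.55}
    - {"wx":0,"wy":0,"wz":0,"dx":1,"dy":30,"dz":0,"claw":0.55}
    - {"wx":0,"wy":0,"wz":0,"dx":1,"dy":30,"dz":0,"claw":0.55}
    - {"wx":0,"wy":0,"wz":0,"dx":1,"dy":30,"dz":0,"claw":0.55}

```text
clock: 19.73
tcp_pos: [0.5911, 0.0613, 0.0952]
eef_rot: [-0.284, 0.615, 0.689, 0.257]
force: [-0.5, 0.5, -2.3]
finger_gap: 0.0612
```

```bash
python3 st.py;  python3 - <<'E'
from h import *
for n in ("top","scene"):
    p=arm.camera(n); c=p["color"][:,:,::-1]
    cv2.imwrite(f"pics/{n}8.png",cv2.convertScaleAbs(cv2.resize(c,(800,600),interpolation=cv2.INTER_CUBIC),alpha=1.8))
E
```

```text
t 19.73 tcp [0.591 0.061 0.095] q [ 0.246  0.91   0.047  1.651 -0.853  1.131  0.994] F [-0.473  0.455 -2.329] gap 0.0612
tool y [0.994 0.111 0.005] ang 6.4 tool z [-0.075  0.703 -0.707] grasp [0.593 0.048 0.109]
```

View pics/scene8.png

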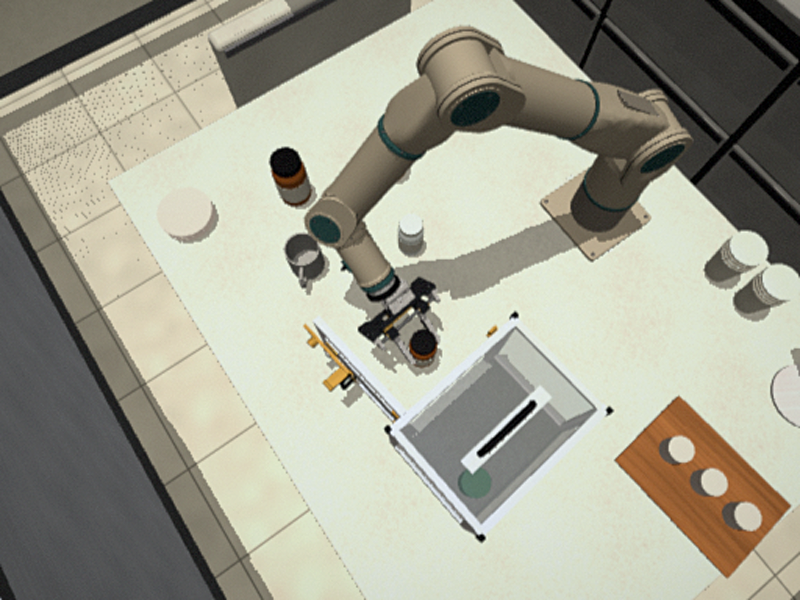

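View pics/top8.png

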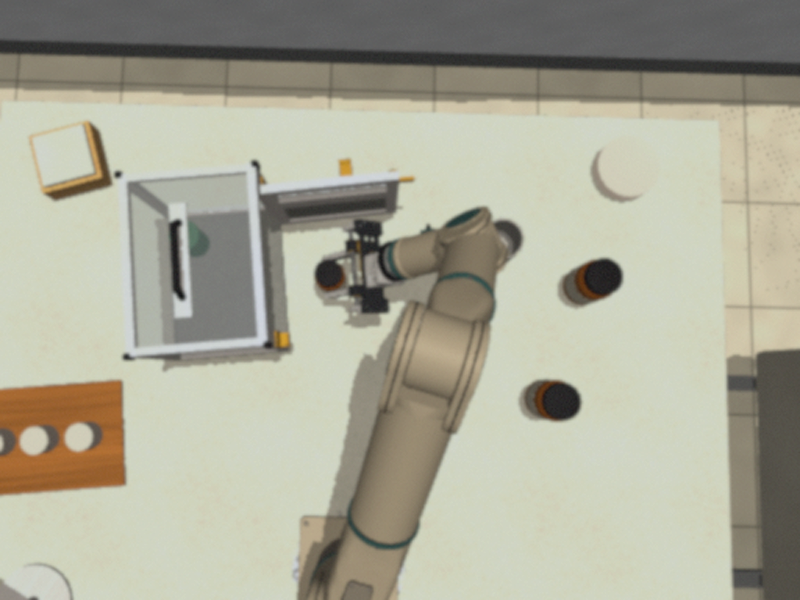

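servo_tool:
  motion:
    - {"wx":0,"wy":0,"wz":0,"dx":0,"dy":25,"dz":0,"claw":0.55}
    - {"wx":0,"wy":0,"wz":0,"dx":1,"dy":25,"dz":0,"claw":0.55}
    - {"wx":0,"wy":0,"wz":0,"dx":1,"dy":25,"dz":0,"claw":0.55}
    - {"wx":0,"wy":0,"wz":0,"dx":0,"dy":20,"dz":0,"claw":0.55}

```text
clock: 20.32
tcp_pos: [0.5931, 0.1561, 0.0952]
eef_rot: [-0.284, 0.615, 0.689, 0.257]
force: [0.8, -0.1, -3.8]
finger_gap: 0.0616
```

```bash
python3 st.py
```

```text
t 20.32 tcp [0.593 0.156 0.095] q [ 0.128  0.889  0.     1.713 -0.938  1.022  0.952] F [ 0.841 -0.105 -3.81 ] gap 0.0616
tool y [0.994 0.112 0.005] ang 6.4 tool z [-0.076  0.703 -0.707] grasp [0.595 0.143 0.108]
```

servo_tool:
  motion:
    - {"wx":0,"wy":0,"wz":0,"dx":0,"dy":22,"dz":0,"claw":0.55}
    - {"wx":0,"wy":0,"wz":0,"dx":0,"dy":22,"dz":0,"claw":0.55}
    - {"wx":0,"wy":0,"wz":0,"dx":0,"dy":22,"dz":0,"claw":0.55}
    - {"wx":0,"wy":0,"wz":0,"dx":0,"dy":18,"dz":0,"claw":0.55}
    - {"wx":0,"wy":0,"wz":0,"dx":0,"dy":0,"dz":0,"claw":0.55}

```text
clock: 20.95
tcp_pos: [0.5926, 0.2399, 0.0954]
eef_rot: [-0.284, 0.614, 0.69, 0.257]
force: [-0.3, -0.4, -3.5]
finger_gap: 0.0614
```

```bash
python3 st.py;  python3 - <<'E'
from h import *
for n in ("scene",):
    p=arm.camera(n); c=p["color"][:,:,::-1]
    K=p["camera_matrix"];q=np.asarray(p["attitude"]);v=R.from_quat(q[[1,2,3,0]]).as_matrix().T@(np.array([.6,.18,.18])-p["xyz"]); u=K@v/v[2]
    x,y=int(u[0]),int(u[1]); cr=c[max(0,y-75):y+75,max(0,x-100):x+100]
    cv2.imwrite(f"pics/{n}9.png",cv2.convertScaleAbs(cv2.resize(cr,(800,600),interpolation=cv2.INTER_CUBIC),alpha=1.8))
E
```

```text
t 20.95 tcp [0.593 0.24  0.095] q [ 0.023  0.88  -0.048  1.738 -1.007  0.93   0.903] F [-0.277 -0.426 -3.472] gap 0.0614
tool y [0.994 0.113 0.005] ang 6.5 tool z [-0.077  0.703 -0.707] grasp [0.594 0.227 0.109]
```

View pics/scene9.png

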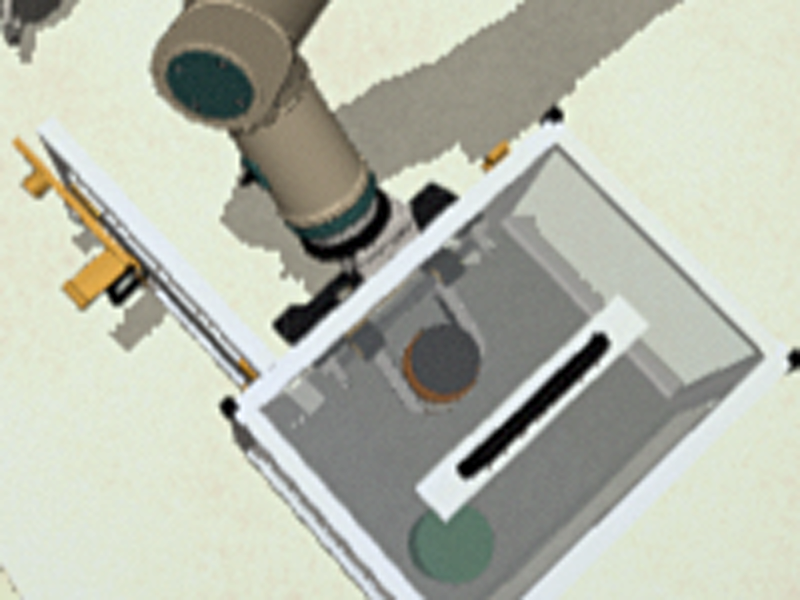

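servo_tool:
  motion:
    - {"wx":0,"wy":0,"wz":0,"dx":0,"dy":0,"dz":-6,"claw":0.55}
    - {"wx":0,"wy":0,"wz":0,"dx":0,"dy":0,"dz":-6,"claw":0.55}
    - {"wx":0,"wy":0,"wz":0,"dx":0,"dy":0,"dz":-3,"claw":0.55}
    - {"wx":0,"wy":0,"wz":0,"dx":0,"dy":0,"dz":-2,"claw":0.55}
    - {"wx":0,"wy":0,"wz":0,"dx":0,"dy":0,"dz":-1,"claw":0.55}
    - {"wx":0,"wy":0,"wz":0,"dx":0,"dy":0,"dz":-1,"claw":0.55}
    - {"wx":0,"wy":0,"wz":0,"dx":0,"dy":0,"dz":0,"claw":0.55}

```text
clock: 21.88
tcp_pos: [0.5934, 0.2376, 0.076]
eef_rot: [-0.283, 0.616, 0.689, 0.257]
force: [-0.2, -0.0, -3.3]
finger_gap: 0.0614
```

```bash
python3 st.py
```

```text
t 21.88 tcp [0.593 0.238 0.076] q [ 0.033  0.91  -0.059  1.739 -1.017  0.905  0.93 ] F [-0.181 -0.016 -3.341] gap 0.0614
tool y [0.994 0.11  0.005] ang 6.3 tool z [-0.075  0.703 -0.708] grasp [0.595 0.224 0.089]
```

servo_tool:
  motion:
    - {"wx":0,"wy":0,"wz":0,"dx":0,"dy":0,"dz":-1,"claw":0.55}
    - {"wx":0,"wy":0,"wz":0,"dx":0,"dy":0,"dz":-0.5,"claw":0.55}
    - {"wx":0,"wy":0,"wz":0,"dx":0,"dy":0,"dz":0,"claw":0.55}

```text
clock: 22.25
tcp_pos: [0.5935, 0.2377, 0.0752]
eef_rot: [-0.284, 0.615, 0.689, 0.257]
force: [-1.1, -1.8, 3.4]
finger_gap: 0.0611
```

```bash
python3 st.py
```

```text
t 22.25 tcp [0.594 0.238 0.075] q [ 0.034  0.912 -0.06   1.739 -1.018  0.905  0.932] F [-1.059 -1.814  3.404] gap 0.0611
tool y [0.994 0.11  0.005] ang 6.3 tool z [-0.074  0.703 -0.707] grasp [0.595 0.224 0.089]
```

servo_tool:
  motion:
    - {"wx":0,"wy":0,"wz":0,"dx":0,"dy":0,"dz":0,"claw":0.75}
    - {"wx":0,"wy":0,"wz":0,"dx":0,"dy":0,"dz":0,"claw":0.9}
    - {"wx":0,"wy":0,"wz":0,"dx":0,"dy":0,"dz":0,"claw":1}
    - {"wx":0,"wy":0,"wz":0,"dx":0,"dy":0,"dz":0,"claw":1}
    - {"wx":0,"wy":0,"wz":0,"dx":1.5,"dy":-14,"dz":14,"claw":1}
    - {"wx":0,"wy":0,"wz":0,"dx":2,"dy":-20,"dz":20,"claw":1}
    - {"wx":0,"wy":0,"wz":0,"dx":2,"dy":-20,"dz":20,"claw":1}
    - {"wx":0,"wy":0,"wz":0,"dx":0,"dy":-35,"dz":10,"claw":1}
    - {"wx":0,"wy":0,"wz":0,"dx":0,"dy":-40,"dz":0,"claw":1}
    - {"wx":0,"wy":0,"wz":0,"dx":0,"dy":-40,"dz":0,"claw":1}
    - {"wx":0,"wy":0,"wz":0,"dx":0,"dy":-40,"dz":0,"claw":1}
    - {"wx":0,"wy":0,"wz":0,"dx":0,"dy":-30,"dz":10,"claw":1}

```text
clock: 23.75
tcp_pos: [0.5984, -0.005, 0.1486]
eef_rot: [-0.283, 0.617, 0.688, 0.256]
force: [0.5, -0.0, 0.5]
finger_gap: 0.0941
```

```bash
python3 st.py;  python3 - <<'E'
from h import *
np.set_printoptions(precision=4,suppress=True)
c0=np.array([.590,.276]); ex=np.array([-.1097,.994]); ey=np.array([-.994,-.1097])
for n in ("top","scene"):
    p=arm.camera(n); c=p["color"][:,:,::-1]
    cv2.imwrite(f"pics/{n}10.png",cv2.convertScaleAbs(cv2.resize(c,(800,600),interpolation=cv2.INTER_CUBIC),alpha=1.8))
    print(n,[(round(d["p"],2),[round(v,3) for v in d["box"]]) for d in arm.boxes_of("jar",p)][:4])
    W=cloud(p).reshape(-1,3)
    m=(abs(W[:,0]-.595)<.06)&(abs(W[:,1]-.23)<.06)&(W[:,2]>.05)&(W[:,2]<.2); P=W[m]
    if m.sum()>5:
        h=np.percentile(P[:,2],95); t=P[P[:,2]>h-.01]; (k,r)=cv2.minEnclosingCircle(t[:,:2].astype(np.float32)); d=np.array(k)-c0
        print("jar",m.sum(),h,k,r,"case",d@ex,d@ey)
    for nm,(x,y,h) in dict(white=(.4435,-.1935,.11),pitcher=(.68,-.296,.095)).items():
        m=(abs(W[:,0]-x)<.06)&(abs(W[:,1]-y)<.07)&(W[:,2]>h)&(W[:,2]<h+.02)
        if m.sum()>5: print(nm,m.sum(),cv2.minEnclosingCircle(W[m,:2].astype(np.float32)))
    m=(W[:,2]>.262)&(W[:,2]<.29)&(W[:,0]>.68)&(W[:,0]<.85)&(W[:,1]<.12)&(W[:,1]>-.15)
    if m.sum()>10:
        v=cv2.fitLine(W[m,:2].astype(np.float32),cv2.DIST_L2,0,0,0).ravel(); print("door",m.sum(),v, W[m].min(0),W[m].max(0))
E
```

```text
t 23.75 tcp [ 0.598 -0.005  0.149] q [ 0.321  0.866  0.077  1.546 -0.77   1.282  0.935] F [ 0.504 -0.023  0.466] gap 0.0941
tool y [0.994 0.108 0.003] ang 6.2 tool z [-0.073  0.702 -0.709] grasp [ 0.6   -0.018  0.162]
top [(0.91, [0.653, 0.633, 0.725, 0.701]), (0.65, [0.702, 0.438, 0.773, 0.509])]
door 536 [ 0.0469 -0.9989  0.7353  0.0154] [ 0.6801 -0.0802  0.262 ] [0.7612 0.1192 0.2841]
scene [(0.73, [0.339, 0.239, 0.366, 0.338]), (0.64, [0.468, 0.217, 0.511, 0.296]), (0.41, [0.379, 0.526, 0.516, 0.712])]
white 173 ((0.4437440037727356, -0.19325421750545502), 0.028086042031645775)
pitcher 70 ((0.6815145015716553, -0.29532986879348755), 0.04228665307164192)
door 414 [ 0.0098 -1.      0.7369  0.016 ] [ 0.68   -0.0827  0.2621] [0.7621 0.1199 0.2802]
```

View pics/scene10.png

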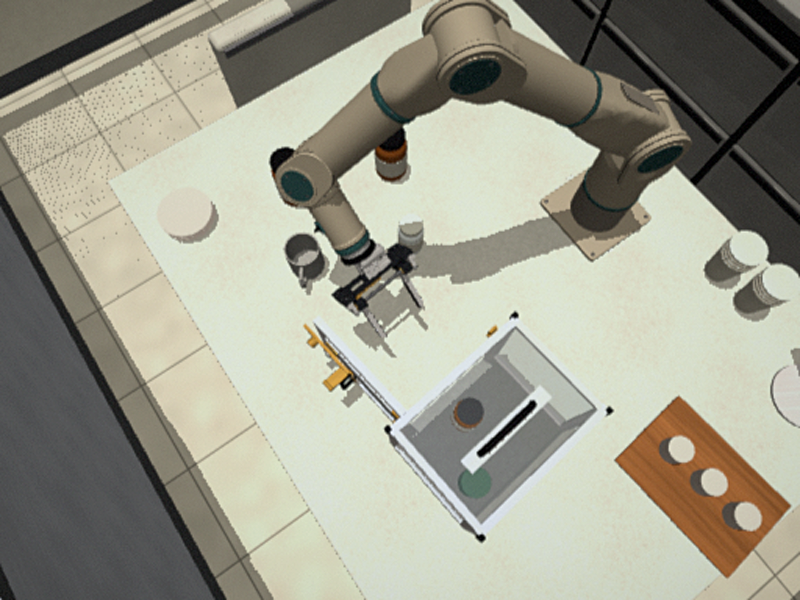

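View pics/top10.png

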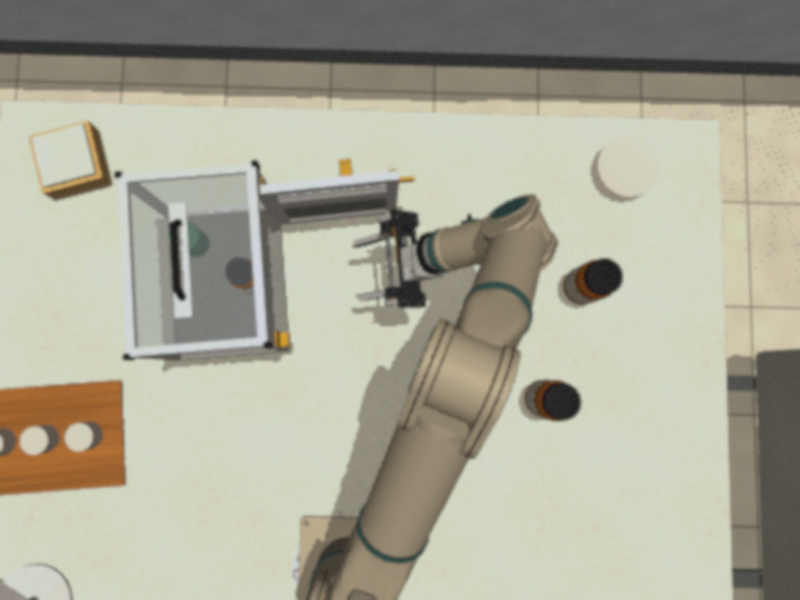

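```bash
python3 - <<'E'
from h import *
np.set_printoptions(precision=4,suppress=True)
c0=np.array([.590,.276]); ex=np.array([-.1097,.994]); ey=np.array([-.994,-.1097])
for n,(u,v) in dict(scene=(468,411),top=(240,271)).items():
    p=arm.camera(n); K=p["camera_matrix"];q=np.asarray(p["attitude"]); M=R.from_quat(q[[1,2,3,0]]).as_matrix()
    r=M@np.linalg.solve(K,[u*.64,v*.64,1]); X=p["xyz"]+r*(.14-p["xyz"][2])/r[2]; d=X[:2]-c0; print(n,X,"case",d@ex,d@ey)
# zoom
p=arm.camera("scene"); c=p["color"][:,:,::-1][225:315,245:365]
cv2.imwrite("pics/scene11.png",cv2.convertScaleAbs(cv2.resize(c,(800,600),interpolation=cv2.INTER_CUBIC),alpha=2.2))
E
```

```text
scene [0.5992 0.2275 0.14  ] case -0.04922541610067819 -0.0037734779392419792
top [0.5919 0.224  0.14  ] case -0.05191971813409185 0.0037926139265946433
```

View pics/scene11.png

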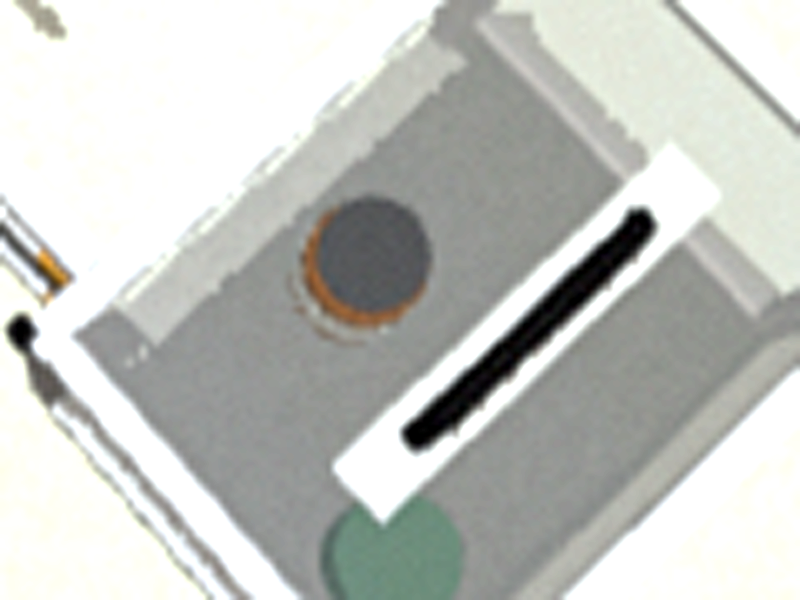

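```bash
python3 - <<'E'
from h import *
for n in ("top","scene"):
    W=cloud(arm.camera(n)).reshape(-1,3)
    m=(W[:,2]>.270)&(W[:,2]<.282)&(W[:,0]>.70)&(W[:,0]<.80)&(W[:,1]<.10)&(W[:,1]>-.07)
    P=W[m]; v=cv2.fitLine(P[:,:2].astype(np.float32),cv2.DIST_HUBER,0,.003,.003).ravel()
    a=np.degrees(np.arctan2(-abs(v[1]),v[0]*np.sign(-v[1])))%360
    print(n,m.sum(),v,a, "door rad",np.radians(a-186.3))
    for lo in (-.07,-.02,.03,.08): 
        k=(P[:,1]>lo)&(P[:,1]<lo+.02); print(lo,k.sum(),P[k,0].mean(),P[k,0].min(),P[k,0].max())
E
```

```text
top 376 [ 0.13737144 -0.9905196   0.73996955  0.01572524] 277.89578 door rad 1.598648
-0.07 45 0.7506117334870819 0.742418205187572 0.7599199555871518
-0.02 46 0.7433550619762974 0.7341472062412844 0.7536862842655867
0.03 45 0.7367014606541491 0.7281169821165198 0.7465559463037653
0.08 45 0.7297400374973547 0.7216136060715752 0.7397569414677452
scene 315 [ 0.13628031 -0.9906703   0.74192965  0.01666568] 277.83267 door rad 1.5975465
-0.07 35 0.7525849802893538 0.7439033589323272 0.7602240343005737
-0.02 34 0.7457033242640182 0.7374024887543063 0.753429652663794
0.03 35 0.7388017875584718 0.7312863275587143 0.7462400275759015
0.08 39 0.732268055592348 0.7239607862865828 0.7405447694646136
```

Door at 1.60 rad, jar upright about 70 mm inside the doorway, and the arm is clear of everything.

```bash
python3 -c "
from plant import arm
s=arm.read_state(); print(s['force'],s['joint_velocities'].round(3),s['clock']); print(arm.hand_in())"
```

```text
[-0.09209515 -0.8262764  -0.57344526] [ 0.001  0.002  0.003 -0.003  0.001 -0.     0.002] 24.2
the job is handed in; nothing more can be done
None
```

The amber jar is standing in the case with the door open, and the job is handed in at about 24 s of the 72 s allowed. The hand-in reported no verdict.

**What I did**
- I gripped the thumb plate, turned it down about its pivot by about 0.3 rad, and held it while swinging the door open.
- I took the small amber jar from between its two taller look-alikes and stood it briefly on the table in front of the doorway.
- I regrasped it with the tool tilted 45°, carried it in and set it down. The measured tool force was only 3–4 N.

**Last checks**
- **Door:** both cameras give about 1.60 rad. A first, rougher line fit suggested about 1.5 rad because it took in other points; the fit on the door's top edge alone gave 1.60 from both.
- **Jar position:** the lid sits at about x −50 mm, y 0 of the case, roughly 70 mm inside the doorway. The two views differ by about 8 mm. This came from picture positions and the known lid height, because depth readings inside are blocked by the clear roof.
- **Jar upright:** judged from the picture only, not measured. The detector did not report the jar through the roof.
- **White-lidded jar and pitcher:** re-measured in the scene view at their starting places, within about 2 mm.
- **Green tin:** judged unmoved from the picture only.
- **Arm:** at rest and clear of everything, with no contact force beyond sensor noise.

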